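# Present the thick plug gauge from the gauge drawer

### The job

Pull the drawer of the small white gauge cabinet out to its stop, draw the plug gauge with the thick handle out of its sloping hole in the rack, and turn it so that it lies level, raised at least 20 cm above the bench for inspection. The program finishes while the gripper still holds the gauge there, still and level, touching nothing else. Leave the drawer fully out, the two slim gauges in their holes and everything else on the bench and on the cabinet where it is.

Things in the scene. Friction and masses are not known exactly. Their poses are not given: they have to be found in the camera images.
- gauge_cabinet: small white steel cabinet on the bench, 280 deep (x) x 300 wide (y) x 140 mm high, one drawer; origin at the middle of the lower edge of its front face, own -x axis points out of the drawer front (the way the drawer slides out), z up. It stands at a different place and yaw each time; it is fixed to the bench.
- drawer (a joint): slide of the grey drawer, 0 = shut (every start), grows as it comes out along the cabinet's -x; stop at 0.150 m. About 2.5 N friction, stays where left. Front panel 118 mm high, top edge 129 mm above the bench, its outer face 12 mm ahead of the cabinet's front; tray behind it 255 mm deep, 268 mm wide inside, floor 17 mm and wall tops 81 mm above the bench.
- drawer_handle (a point): middle of the drawer's steel bar handle: a straight round bar along the cabinet's y, 110 mm long, about 10 mm thick, its axis 35 mm ahead of the front panel and 107 mm above the bench, 33 mm below the cabinet's top; moves with the drawer. Can be pinched from above, one finger between bar and panel. Axes parallel to the cabinet's.
- rack_mid (a point): mouth of the middle hole of the black rack in the drawer, 59 mm above the bench, 120 mm behind the front panel; moves with the drawer, axes as the cabinet's. Three like holes in a row along y, 78 mm apart, 15 mm wide (1 mm play), 42 mm deep, leaning 45 degrees: their axes run up and to the drawer front, (-0.707, 0, 0.707). Block 250 mm long (y), 40 mm across its sloping face.
- thick_gauge: the plug gauge to take, about 0.17 kg: aluminium handle 28 mm thick, 60 mm long, two thin dark rings; steel plug 14 mm thick, 40 mm long. Origin on its axis at the shoulder between them, z along the gauge to the handle's free end. It starts in any of the three holes, shoulder on the block's face, handle leaning up to the drawer front at 45 degrees, some 3 degrees lower through play.
- thick_handle (a point): middle of the thick gauge's handle, 30 mm from its shoulder: the place to grip; 79 mm above the bench while the gauge is in its hole. Axes as thick_gauge.
- slim_gauge_1: a like gauge with a slim handle, 15 mm in diameter and 60 mm long, with a 22 mm flange 6 mm thick at the shoulder, in another hole; same origin and axes. Stays in its hole.
- slim_gauge_2: another slim gauge the same as slim_gauge_1, in the remaining hole. Stays in its hole.
- check_weight: steel check weight with a waist and knob, 42 mm across, 56 mm high, standing on the cabinet's top; origin under its centre. Not to be moved.
- ring_gauge: steel ring 60 mm across, 20 mm high, lying on the bench left of the cabinet; origin under its centre. Not to be moved.
- oil_bottle: white bottle 44 mm across, 110 mm high, standing on the bench left of the cabinet; origin under its centre. Not to be moved.
- gauge_block_case: closed wooden case 90 x 60 x 30 mm on the bench right of the cabinet; origin under its centre. Not to be moved.
- caliper: caliper 200 mm long (x), 60 mm over the jaws, 13 mm high, lying on the bench on the right; origin under the beam's middle. Not to be moved.
- v_block: dark steel grooved block 60 x 50 x 37 mm on the bench on the right, nearer the robot; origin under its centre. Not to be moved.

How it is judged:
On the way, in this order (a step that is already met when the one before it is completed fails the run):
1. the drawer is pulled out to its stop (value of joint drawer above 0.144 m), for 0.2 s.
2. the thick gauge is out of its hole, held by the fingers (z of thick_gauge in the frame of rack_mid above 0.045 m and contact force between the fingers and thick_gauge above 0.5 N), for 0.2 s.
At the end, for the whole second after the job is handed in: Drawer within 10 mm of its stop; thick gauge in the fingers, shoulder and handle middle over 20 cm above the bench, axis within 15 degrees of level, still, not touching cabinet or drawer; slim gauges in their holes (within 15 mm); other things within 30 mm of their starts (value of joint drawer above 0.14 m and height (world z) of each of thick_gauge, thick_handle above 0.2 m and angle between thick_gauge's own z axis and vertical between 1.3108 and 1.8308 rad and contact force between the fingers and thick_gauge above 0.5 N and contact force between thick_gauge and gauge_cabinet below 0.05 N and linear speed of thick_gauge below 0.03 m/s and angular speed of thick_gauge below 0.2 rad/s and z of slim_gauge_1 in the frame of rack_mid between -0.015 and 0.015 m and x of slim_gauge_1 in the frame of rack_mid between -0.015 and 0.015 m and z of slim_gauge_2 in the frame of rack_mid between -0.015 and 0.015 m and x of slim_gauge_2 in the frame of rack_mid between -0.015 and 0.015 m and distance of each of ring_gauge, gauge_block_case, oil_bottle, caliper, v_block, check_weight from where it was at the start of the episode below 0.03 m); the arm keeps its last pose, push and grip.
It fails at once if a slim gauge is pulled out of its hole (z of any of slim_gauge_1, slim_gauge_2 in the frame of rack_mid above 0.025 m).
It fails at once if a bystander on the bench or the cabinet is shoved away (distance of any of ring_gauge, gauge_block_case, oil_bottle, caliper, v_block, check_weight from where it was at the start of the episode above 0.03 m).
It also fails if it takes over 58 s, if anything falls off the work surface, if the arm or the gripper's body presses on something with over 40 N, if the wrist force passes 120 N, or if a joint passes its speed limit or range.

### The arm

A 6-joint arm with a two-finger parallel gripper is mounted at the origin on the work surface. World frame = base frame: x ahead of the robot, y to its left, z up, the work surface at z = 0. Lengths are in m, angles in rad, forces in N, time in s.
With the tool pointing down it reaches from about 0.375 to 0.75 m from the base axis. Payload 9 kg.
Tool frame: the origin (TCP) lies midway between the tips of the shut fingers; the grasp point (between the pads) lies 19 mm behind it; z points along the fingers, y is the line along which they close (so a half turn about z gives the same grasp; the last joint's range is limited). The gripper opens to 85 mm and grips with 20 to 120 N. Pads are 22 mm wide; open, the fingers measure 114 mm over their backs; the gripper's body (76 mm by 85 mm) begins 54 mm behind the grasp point. The pads swing forward as they close: fully open they stand 13 mm farther back than shut.
Start: joints at [0.964, 0.104, 0.097, 1.564, 0, 1.353], TCP at [0.227, 0.555, 0.231] pointing down, gripper open.
Joint ranges: [-2.99, 2.99], [-0.84, 1.86], [-1.1, 1.16], [-1.84, 2.11], [-1.51, 1.56], [-3.14, 3.14]. Speed limits (rad/s): [2.22, 2.22, 2.57, 3.14, 3.14, 3.14].

### API

Orientations are given as a unit quaternion [x, y, z, w].
In Python, from plant import r gives the robot as it stands. The module is installed in compiled form; this text tells all that it offers.
- The arm moves only by the shell command python3 -m handwheel 'ROWS' [FORCE]. ROWS is JSON, a list of rows, each a list of 7 numbers: the shift along the world's x, y, z in cm, then the turn, a rotation vector about the world's x, y, z in degrees, then the gripper's target within -1 to 1 (shut at 1, half-way at 0, fully open at -1). In form: [[tx, ty, tz, wx, wy, wz, fingers], ...]. A call has 1 to 12 rows; each row shifts and turns the commanded pose from where the row before left it; what a row does not reach is not made up. A row lasts 1/12 s, in which the tool goes at most 41.7 mm and 7.16 degrees, less where a joint would pass 70% of its speed; a pose out of reach is approached as far as the arm can. A call with a gripper value outside its range is refused whole. The fingers move at their own pace and stop on an object; FORCE is the grip in N (left out, the last holds). Time passes only in rows, so rows that do not move let the fingers close. It gives the time, the measured TCP pose, the force, the opening and the grip force at its end, in the units of the state.
- r.state(): the state, without advancing time (a new reading comes with each control period).
- r.capture(name): name is "scene" or "top" or "wrist"; returns a dict with "img" (384x512x3 uint8, red, green, blue), "mtx" (3x3 intrinsics, pixels), "extrinsics" (4x4, takes a point from camera to world coordinates); the wrist camera has in their place "tool_from_camera" (4x4, takes a point from camera to tool coordinates, whose origin is the TCP and whose axes are the flange's). Camera axes: x right, y down, z forward; pixel columns grow to the right and rows downward; lengths in m; the calibration is good to about 2 mm. A picture is of the moment at which its call begins: read the wrist's pose just before it. There is no depth.
- r.hand_in(): hands the job in; it is judged then, once.
Trained networks look in the newest picture that a camera, given by its name, has taken for a name from the list of things; names that differ only in an ending like _2 or _b are one class to them, and where a whole thing is asked for, a point or a joint stands for the part that bears it (a point fixed in the world has none). Each returns a list of dicts, best first, with "p" (0 to 1); they miss things now and then, are a little off and sometimes report something else, mostly with a low value. They report only what shows in the picture. A call takes as long as a camera call.
- r.look_for(camera, thing): "at" ([x, y, z] in m, in the coordinates of the camera as it stood for that picture, good to about 4 mm: the middle of the surface that is visible of it).
- r.outline_of(camera, thing): "mask" (384x512 bool, what is visible of it).
- r.pinpoint(camera, thing): "at" ([x, y, z] in m, in the coordinates of the camera as it stood for that picture, good to about 4 mm: a listed point, or the origin of a listed thing).
The state is a dict: "time_s": time; "joints": joint angles; "joint_velocities": joint speeds; "tau": joint torques, N m; "ee_pos": TCP position; "tool_rot": TCP orientation; "wrist_force": force on the tool from outside, world axes, zero at the start; "moment": the same for the moment, N m; "width": finger opening in m; "gripper_force": force on a finger pad.
Only numpy, scipy, OpenCV 4.12 (cv2) and the standard library are available. Lean on these libraries where they do the work, as an engineer would, in place of code of your own. Each camera call takes 0.05 s, during which the arm holds its last target. There are 200 camera calls.

## Working session

There is one attempt and no reset: what is moved stays moved. The work goes in short steps, Python scripts to look and compute and a shell command to move; the robot and the scene stay as the last step left them, time stands still between calls to the robot, and variables do not carry over. Pictures are saved under pics/ and viewed, at most 10 in all, crops included, and the job is handed in when it is done.

```bash
mkdir -p pics
cat > h.py <<'E'
from plant import r
import numpy as np, cv2
from scipy.spatial.transform import Rotation as R
def T(cam):
    s=r.state(); c=r.capture(cam)
    cv2.imwrite('pics/%s_%.2f.png'%(cam,s['time_s']),c['img'][:,:,::-1])
    if cam!='wrist': return c,np.array(c['extrinsics'])
    M=np.eye(4); M[:3,:3]=R.from_quat(s['tool_rot']).as_matrix(); M[:3,3]=s['ee_pos']
    return c,M@np.array(c['tool_from_camera'])
def pin(cam,M,names,f='pinpoint'):
    for n in names:
        for d in getattr(r,f)(cam,n)[:3]:
            print(cam,f,n,round(d['p'],2),np.round((M@np.append(d['at'],1))[:3],4))
E
python3 - <<'E'
from h import *
print(r.state())
for c in ('scene','top'):
    _,M=T(c); pin(c,M,['gauge_cabinet','drawer_handle','check_weight','rack_mid','oil_bottle','ring_gauge','gauge_block_case','caliper','v_block'])
E
ls pics
```

```text
{'time_s': 0.0, 'joints': array([ 9.64273232e-01,  1.04689927e-01,  9.64575182e-02,  1.56389569e+00,
       -1.68463543e-05,  1.35309985e+00]), 'joint_velocities': array([ 1.39400870e-03, -1.43247083e-03, -7.84174111e-04, -8.74759255e-04,
        8.36694210e-04,  4.90020542e-05]), 'tau': array([-1.27493126e-04, -5.56930697e+01,  5.03649688e+01,  1.72462792e-02,
       -3.12170177e-04, -2.36972545e-05]), 'ee_pos': array([0.2272597 , 0.55493249, 0.23052135]), 'tool_rot': array([ 1.93190882e-01,  9.81160965e-01, -6.13510425e-04, -2.58998260e-04]), 'wrist_force': array([ 0.12883347,  0.61386639, -0.15893703]), 'moment': array([ 0.0079054 , -0.02455685,  0.03759121]), 'gripper_force': 0.0, 'width': 0.08545090076080354}
scene pinpoint gauge_cabinet 0.63 [ 0.621  -0.0585 -0.0046]
scene pinpoint gauge_cabinet 0.17 [ 6.066e-01  4.398e-01 -3.000e-04]
scene pinpoint drawer_handle 0.68 [ 0.5707 -0.0498  0.1056]
scene pinpoint check_weight 0.59 [ 0.7335 -0.0052  0.1408]
scene pinpoint oil_bottle 0.71 [ 0.3334 -0.2701 -0.0026]
scene pinpoint oil_bottle 0.67 [6.054e-01 4.395e-01 6.000e-04]
scene pinpoint ring_gauge 0.65 [ 0.4576  0.4272 -0.0006]
scene pinpoint gauge_block_case 0.79 [ 0.5804 -0.4134 -0.0009]
scene pinpoint gauge_block_case 0.43 [ 0.3316 -0.2707 -0.0031]
scene pinpoint caliper 0.82 [ 0.4692 -0.4488 -0.0016]
scene pinpoint v_block 0.69 [ 0.3355 -0.2723 -0.0049]
scene pinpoint v_block 0.6 [0.4565 0.43   0.0014]
top pinpoint gauge_cabinet 0.67 [ 0.617  -0.0512  0.0018]
top pinpoint drawer_handle 0.77 [ 0.5705 -0.0494  0.1066]
top pinpoint check_weight 0.74 [ 7.349e-01 -3.000e-04  1.424e-01]
top pinpoint oil_bottle 0.81 [ 0.6107  0.4396 -0.0009]
top pinpoint ring_gauge 0.65 [0.4598 0.4298 0.0011]
top pinpoint gauge_block_case 0.59 [ 0.5732 -0.409  -0.0025]
top pinpoint caliper 0.7 [ 0.4691 -0.4509 -0.0018]
top pinpoint v_block 0.72 [ 0.3336 -0.2701  0.001 ]
scene_0.00.png
top_0.50.png
```

View pics/top_0.50.png

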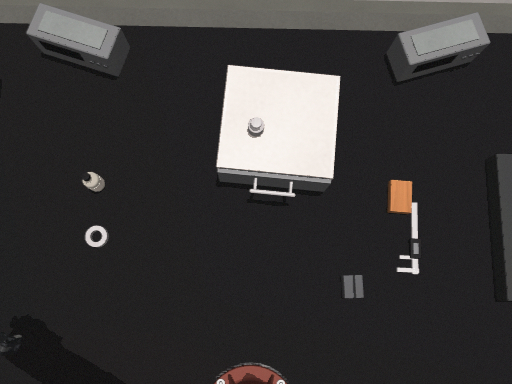

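Run:
```python
from h import *
c,M=T('top')
for n,z in (('drawer_handle',.11),('gauge_cabinet',.14)):
    for d in r.outline_of('top',n)[:2]:
        m=d['mask']; ys,xs=np.nonzero(m); u=np.c_[xs,ys,np.ones(len(xs))]@np.linalg.inv(c['mtx']).T@M[:3,:3].T
        P=M[:3,3]+u*((z-M[2,3])/u[:,2])[:,None]
        rc=cv2.minAreaRect((P[:,:2]*1000).astype(np.float32)); print(n,d['p'],len(xs),rc, np.round(cv2.boxPoints(rc)))
```

```text
drawer_handle 0.89 1712 ((593.5110473632812, -51.09246826171875), (300.2861633300781, 60.65210723876953), 84.95291137695312) [[ 550. -198.]
 [ 611. -203.]
 [ 637.   96.]
 [ 577.  101.]]
gauge_cabinet 0.73 13460 ((727.7048950195312, -61.3077392578125), (303.3763122558594, 340.4486389160156), 84.73572540283203) [[ 544. -197.]
 [ 883. -228.]
 [ 911.   74.]
 [ 572.  105.]]
gauge_cabinet 0.69 308 ((585.9051513671875, 409.46649169921875), (64.12932586669922, 37.22470474243164), 64.46031188964844) [[555. 389.]
 [589. 373.]
 [617. 430.]
 [583. 446.]]
```

The top view shows the cabinet's white top at about (280,120) px with the check weight at (257,125). The bar handle is at (272,193), and its yaw is about -5.2°. The arm goes above the handle next.

```bash
python3 -m handwheel '[[1.9,-3.36,0,0,0,-6.1,0.4],[1.9,-3.36,0,0,0,-6.1,0.4],[1.9,-3.36,0,0,0,-6.1,0.4],[1.9,-3.36,0,0,0,-6.1,0.4],[1.9,-3.36,0,0,0,-6.1,0.4],[1.9,-3.36,0,0,0,-6.1,0.4],[1.9,-3.36,0,0,0,-6.1,0.4],[1.9,-3.36,0,0,0,-6.1,0.4],[1.9,-3.36,0,0,0,-6.1,0.4],[1.9,-3.36,0,0,0,-6.1,0.4],[1.9,-3.36,0,0,0,-6.1,0.4],[1.9,-3.36,0,0,0,-6.1,0.4]]' 40
python3 -m handwheel '[[1.9,-3.36,0,0,0,0,0.4],[1.9,-3.36,0,0,0,0,0.4],[1.9,-3.36,0,0,0,0,0.4],[1.9,-3.36,-1,0,0,0,0.4],[1.9,-3.36,-1,0,0,0,0.4],[1.9,-3.36,-1,0,0,0,0.4],[0,0,0,0,0,0,0.4],[0,0,0,0,0,0,0.4]]'
python3 - <<'E'
from h import *
s=r.state();print(s['ee_pos'],s['width'],R.from_quat(s['tool_rot']).as_matrix())
c,M=T('wrist'); print(M)
pin('wrist',M,['drawer_handle'])
E
ls pics
```

```text
time_s: 2.15
ee_pos: [0.4561, 0.1502, 0.2316]
tool_rot: [0.742, 0.671, 0.0, 0.0]
wrist_force: [-0.3, 0.6, -0.1]
width: 0.0254
gripper_force: 0.0
time_s: 2.82
ee_pos: [0.5693, -0.0512, 0.1999]
tool_rot: [0.741, 0.671, -0.001, -0.001]
wrist_force: [-0.1, -0.1, -0.4]
width: 0.0259
gripper_force: 0.0
[ 0.56933919 -0.05118658  0.19993001] 0.025857387189834925 [[ 9.83486751e-02  9.95149746e-01 -2.12624417e-03]
 [ 9.95151883e-01 -9.83473247e-02  7.30856335e-04]
 [ 5.18201070e-04 -2.18781464e-03 -9.99997472e-01]]
[[ 0.99518368 -0.09276118 -0.03169876  0.57767174]
 [-0.09801261 -0.94726077 -0.30510745  0.02694523]
 [-0.00172486  0.30674483 -0.95179023  0.34282378]
 [ 0.          0.          0.          1.        ]]
wrist pinpoint drawer_handle 0.65 [ 0.569  -0.0468  0.1117]
scene_0.00.png
top_0.50.png
top_1.00.png
wrist_2.82.png
```

```bash
python3 -m handwheel '[[0.1,0,-2,0,0,0,0.4],[0,0,-2,0,0,0,0.4],[0,0,-2,0,0,0,0.4],[0,0,-2,0,0,0,0.4],[0,0,-2,0,0,0,0.4],[0,0,-1,0,0,0,0.4],[0,0,0,0,0,0,0.4],[0,0,0,0,0,0,1],[0,0,0,0,0,0,1],[0,0,0,0,0,0,1],[0,0,0,0,0,0,1],[0,0,0,0,0,0,1]]' 40
```

```text
time_s: 3.92
ee_pos: [0.5699, -0.0489, 0.0926]
tool_rot: [0.74, 0.673, -0.0, -0.0]
wrist_force: [-7.3, 1.5, 0.2]
width: 0.0097
gripper_force: 39.1
```

```bash
python3 -m handwheel '[[-1,0.09,0,0,0,0,1],[-1.4,0.13,0,0,0,0,1],[-1.4,0.13,0,0,0,0,1],[-1.4,0.13,0,0,0,0,1],[-1.4,0.13,0,0,0,0,1],[-1.4,0.13,0,0,0,0,1],[-1.4,0.13,0,0,0,0,1],[-1.4,0.13,0,0,0,0,1],[-1.4,0.13,0,0,0,0,1],[-1.4,0.13,0,0,0,0,1],[-1.2,0.11,0,0,0,0,1],[0,0,0,0,0,0,1]]'
python3 -m handwheel '[[-0.2,0.02,0,0,0,0,1],[-0.2,0.02,0,0,0,0,1],[0,0,0,0,0,0,1],[0,0,0,0,0,0,1]]'
```

```text
time_s: 4.92
ee_pos: [0.4213, -0.0363, 0.0925]
tool_rot: [0.74, 0.672, -0.001, 0.001]
wrist_force: [-3.0, -4.0, -4.8]
width: 0.0093
gripper_force: 40.4
time_s: 5.25
ee_pos: [0.4204, -0.0362, 0.0926]
tool_rot: [0.74, 0.673, 0.001, 0.002]
wrist_force: [7.7, -3.8, -7.1]
width: 0.0094
gripper_force: 40.3
```

```bash
python3 -m handwheel '[[0,0,0,0,0,0,0.4],[0,0,0,0,0,0,0.4],[0,0,0,0,0,0,0.4],[0,0,1,0,0,0,0.4],[0,0,3,0,0,0,0.4],[0,0,3,0,0,0,0.4],[0,0,3,0,0,0,0.4],[0,0,3,0,0,0,0.4],[0,0,1,0,0,7,0.4],[1,0,0,0,0,7,0.4],[1,0,0,0,0,7,0.4],[1,0,0,0,0,7,0.4]]'
python3 -m handwheel '[[1,0,0,0,0,7,0.4],[1,0,0,0,0,7,0.4],[1,0,0,0,0,7,0.4],[1,0,0,0,0,7,0.4],[1,-0.1,0,0,0,7,0.4],[1,-0.2,0,0,0,7,0.2],[1,-0.2,0,0,0,7,0],[0,-0.2,0,0,0,7,0],[0,-0.1,0,0,0,6.6,0],[0,0,0,0,0,0,0],[0,0,0,0,0,0,0]]'
python3 - <<'E'
from h import *
s=r.state();print(s['ee_pos'],s['width'],s['joints'])
c,M=T('wrist')
pin('wrist',M,['thick_handle','thick_gauge','rack_mid','slim_gauge_1','drawer_handle'])
c,M=T('top')
pin('top',M,['thick_handle','thick_gauge','rack_mid','slim_gauge_1','drawer_handle'])
E
ls pics
```

```text
time_s: 6.25
ee_pos: [0.4491, -0.0354, 0.2329]
tool_rot: [0.553, 0.833, 0.0, 0.001]
wrist_force: [0.2, -0.0, -0.2]
width: 0.0256
gripper_force: 0.0
time_s: 7.17
ee_pos: [0.5185, -0.0434, 0.232]
tool_rot: [0.044, 0.999, 0.0, 0.0]
wrist_force: [0.3, -0.1, -0.1]
width: 0.0425
gripper_force: 0.0
[ 0.51853451 -0.04339915  0.23204392] 0.04247368325121102 [-3.35351538e-01 -1.39517490e-01 -1.42388364e-01  1.56751149e+00
  2.26543223e-04 -2.46586695e-01]
wrist pinpoint thick_handle 0.93 [ 0.5598 -0.0449  0.0784]
wrist pinpoint thick_handle 0.74 [ 0.5795 -0.1309  0.0595]
wrist pinpoint thick_gauge 0.78 [ 0.5847 -0.0511  0.0605]
wrist pinpoint rack_mid 0.71 [ 0.5858 -0.0544  0.0572]
wrist pinpoint slim_gauge_1 0.64 [ 0.5785 -0.1309  0.059 ]
wrist pinpoint slim_gauge_1 0.56 [0.5934 0.0278 0.0634]
wrist pinpoint drawer_handle 0.9 [ 0.4186 -0.0352  0.1072]
top pinpoint rack_mid 0.47 [ 0.3285 -0.2715  0.0044]
scene_0.00.png
top_0.50.png
top_1.00.png
top_7.47.png
wrist_2.82.png
wrist_7.17.png
```

View pics/wrist_7.17.png

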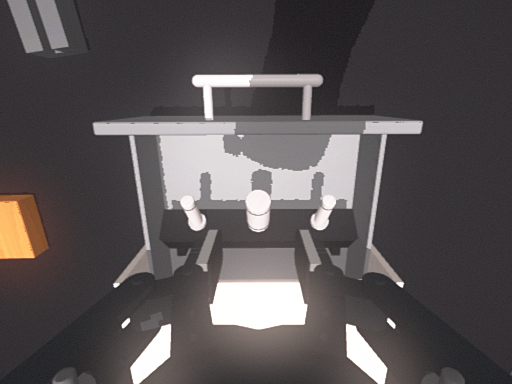

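The wrist view shows the thick gauge in the middle hole at (258,210), with slim ones at (195,213) and (322,213). The drawer is out. The arm goes down onto the thick handle.

```bash
python3 -m handwheel '[[2.1,-0.2,0,0,0,0,0],[2.1,-0.2,0,0,0,0,0],[0,0,-2.5,0,0,0,0],[0,0,-2.5,0,0,0,0],[0,0,-2.5,0,0,0,0],[0,0,-2,0,0,0,0],[0,0,-2,0,0,0,0],[0,0,-2,0,0,0,0],[0,0,-1.5,0,0,0,0],[0,0,-1.5,0,0,0,0],[0,0,-0.6,0,0,0,0],[0,0,0,0,0,0,0]]' 60
python3 -m handwheel '[[0,0,0,0,0,0,1],[0,0,0,0,0,0,1],[0,0,0,0,0,0,1],[0,0,0,0,0,0,1],[0,0,0,0,0,0,1]]' 80
```

```text
time_s: 8.77
ee_pos: [0.5593, -0.0471, 0.0587]
tool_rot: [0.043, 0.999, 0.0, -0.001]
wrist_force: [-0.6, 0.2, 1.2]
width: 0.0426
gripper_force: 0.0
time_s: 9.18
ee_pos: [0.5609, -0.0476, 0.0613]
tool_rot: [0.043, 0.999, -0.0, 0.001]
wrist_force: [-1.8, 0.4, 4.8]
width: 0.0259
gripper_force: 79.0
```

```bash
python3 -m handwheel '[[-0.35,0.03,0.35,0,0,0,1],[-0.5,0.05,0.5,0,0,0,1],[-0.5,0.05,0.5,0,0,0,1],[-0.5,0.05,0.5,0,0,0,1],[-0.5,0.05,0.5,0,0,0,1],[-0.5,0.05,0.5,0,0,0,1],[-0.5,0.05,0.5,0,0,0,1],[-0.5,0.05,0.5,0,0,0,1],[-0.5,0.05,0.5,0,0,0,1],[-0.3,0.03,0.5,0,0,0,1],[0,0,0.5,0,0,0,1],[0,0,0,0,0,0,1]]'
```

```text
time_s: 10.18
ee_pos: [0.5145, -0.0431, 0.1152]
tool_rot: [0.043, 0.999, -0.0, 0.001]
wrist_force: [0.4, -0.1, -0.9]
width: 0.0261
gripper_force: 78.8
```

```bash
python3 -m handwheel '[[0,0,1,0,0,0,1],[0,0,2,0,0,0,1],[0,0,2.5,0,0,0,1],[0,0,2.5,0,0,0,1],[0,0,2.5,0,0,0,1],[0,0,2.5,0,0,0,1],[0,0,2.5,0,0,0,1],[0,0,2.5,0,0,0,1],[0,0,2,0,0,0,1],[0,0,1,0,0,0,1],[0,0,0,0,0,0,1]]'
python3 -m handwheel '[[0,0,0,-0.3,-3.5,0,1],[0,0,0,-0.5,-5.5,0,1],[0,0,0,-0.6,-6.5,0,1],[0,0,0,-0.6,-6.5,0,1],[0,0,0,-0.6,-6.5,0,1],[0,0,0,-0.6,-6.5,0,1],[0,0,0,-0.5,-5,0,1],[0,0,0,-0.3,-3,0,1],[0,0,0,0,0,0,1],[0,0,0,0,0,0,1]]'
python3 - <<'E'
from h import *
s=r.state();print(s['ee_pos'],s['width'],R.from_quat(s['tool_rot']).as_matrix()[:,2])
for c in('wrist','scene','top'):
    im,M=T(c); pin(c,M,['thick_handle','thick_gauge','slim_gauge_1','drawer_handle'])
E
ls pics
```

```text
time_s: 11.1
ee_pos: [0.5148, -0.0432, 0.3269]
tool_rot: [0.043, 0.999, -0.001, 0.002]
wrist_force: [0.1, -0.9, -1.1]
width: 0.0258
gripper_force: 78.8
time_s: 11.93
ee_pos: [0.5539, -0.0487, 0.3363]
tool_rot: [0.04, 0.949, -0.012, 0.313]
wrist_force: [-0.2, 0.3, -0.5]
width: 0.0262
gripper_force: 79.4
[ 0.55390362 -0.04867189  0.33629466] 0.026191884736680274 [ 0.59352403 -0.04709967 -0.80343689]
wrist pinpoint thick_handle 0.56 [ 0.5423 -0.0457  0.3511]
wrist pinpoint thick_gauge 0.67 [ 0.5748 -0.0504  0.3514]
wrist pinpoint slim_gauge_1 0.84 [0.5909 0.0247 0.0594]
wrist pinpoint slim_gauge_1 0.81 [ 0.5787 -0.132   0.0591]
scene pinpoint thick_handle 0.62 [ 0.5451 -0.0522  0.3525]
scene pinpoint thick_handle 0.52 [0.5959 0.029  0.059 ]
scene pinpoint thick_handle 0.23 [0.4607 0.4296 0.0014]
scene pinpoint thick_gauge 0.85 [ 0.5739 -0.0566  0.351 ]
scene pinpoint slim_gauge_1 0.55 [ 0.5817 -0.1264  0.0538]
scene pinpoint slim_gauge_1 0.39 [0.5951 0.029  0.0611]
scene pinpoint drawer_handle 0.94 [ 0.4244 -0.0361  0.1057]
top pinpoint thick_handle 0.66 [ 0.5517 -0.0504  0.3502]
top pinpoint thick_gauge 0.56 [ 0.5779 -0.0499  0.3497]
top pinpoint slim_gauge_1 0.7 [0.5923 0.0243 0.0573]
scene_0.00.png
scene_12.18.png
top_0.50.png
top_1.00.png
top_12.43.png
top_7.47.png
wrist_11.93.png
wrist_2.82.png
wrist_7.17.png
```

View pics/scene_12.18.png

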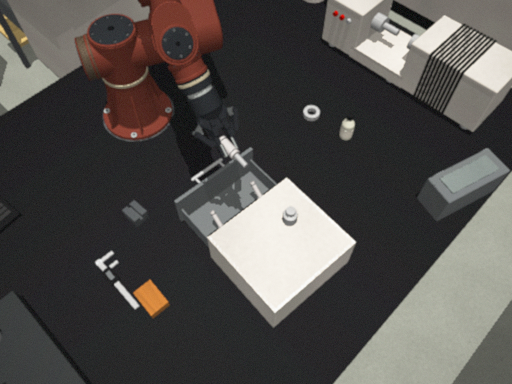

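```bash
python3 -m handwheel '[[0,0,0,0,0,0,1],[0,0,0,0,0,0,1],[0,0,0,0,0,0,1],[0,0,0,0,0,0,1]]'
python3 - <<'E'
from h import *
print(r.state()['joint_velocities'],r.state()['joints'])
for c in('wrist','scene','wrist'):
    im,M=T(c); pin(c,M,['thick_handle','thick_gauge'])
E
```

```text
time_s: 13.02
ee_pos: [0.5546, -0.0488, 0.3374]
tool_rot: [0.039, 0.948, -0.012, 0.314]
wrist_force: [-0.1, 0.3, -1.2]
width: 0.0261
gripper_force: 79.4
[ 0.00077735  0.00112611  0.00090619 -0.00064354 -0.00071437  0.00144227] [-0.44414768 -0.84072758 -0.60388813  1.19961703  0.21462797 -0.29346496]
wrist pinpoint thick_handle 0.95 [ 0.5447 -0.0462  0.3501]
wrist pinpoint thick_gauge 0.63 [ 0.574  -0.0538  0.3541]
scene pinpoint thick_handle 0.73 [ 0.5485 -0.051   0.3517]
scene pinpoint thick_gauge 0.59 [ 0.5781 -0.0537  0.3486]
wrist pinpoint thick_handle 0.83 [ 0.547  -0.0454  0.3559]
wrist pinpoint thick_gauge 0.78 [ 0.576  -0.0527  0.3484]
```

The scene view shows the gauge held level at about (232,150) px, with the drawer out and the slim gauges seated at (257,192) and (217,220). Joint 2 is right at its range end, so I move forward and down a little.

```bash
python3 -m handwheel '[[0.5,0,-0.5,0,0,0,1],[1,0,-1,0,0,0,1],[1,0,-1,0,0,0,1],[1,0,-1,0,0,0,1],[0.5,0,-0.5,0,0,0,1],[0,0,0,0,0,0,1],[0,0,0,0,0,0,1],[0,0,0,0,0,0,1],[0,0,0,0,0,0,1]]'
python3 - <<'E'
from h import *
s=r.state();print(s['joints'],np.abs(s['joint_velocities']).max(),R.from_quat(s['tool_rot']).as_matrix()[:,2])
for c in('wrist','scene','top','wrist','scene','top'):
    im,M=T(c); pin(c,M,['thick_handle','thick_gauge'])
E
```

```text
time_s: 14.22
ee_pos: [0.5946, -0.049, 0.2985]
tool_rot: [0.039, 0.948, -0.012, 0.315]
wrist_force: [-0.5, -0.2, -1.4]
width: 0.026
gripper_force: 79.4
[-0.40048687 -0.73974256 -0.62289481  1.07099701  0.18947608 -0.25691772] 0.0021981985210508923 [ 0.59644097 -0.04798511 -0.80122132]
wrist pinpoint thick_handle 0.9 [ 0.585  -0.0468  0.3121]
wrist pinpoint thick_gauge 0.87 [ 0.6144 -0.0523  0.3115]
scene pinpoint thick_handle 0.52 [ 0.5889 -0.0502  0.3109]
scene pinpoint thick_gauge 0.87 [ 0.6155 -0.0547  0.3101]
top pinpoint thick_handle 0.74 [ 0.5888 -0.0489  0.3138]
top pinpoint thick_gauge 0.61 [ 0.6178 -0.0485  0.3109]
wrist pinpoint thick_handle 0.84 [ 0.5835 -0.0483  0.3118]
wrist pinpoint thick_handle 0.7 [ 0.5841 -0.0508  0.0593]
wrist pinpoint thick_gauge 0.67 [ 0.6121 -0.0552  0.3089]
wrist pinpoint thick_gauge 0.28 [ 0.7326 -0.0047  0.1398]
scene pinpoint thick_handle 0.66 [ 0.5903 -0.0501  0.3095]
scene pinpoint thick_gauge 0.63 [ 0.6168 -0.0533  0.3094]
top pinpoint thick_handle 0.65 [ 0.5892 -0.0511  0.3109]
top pinpoint thick_handle 0.43 [0.7304 0.003  0.14  ]
top pinpoint thick_gauge 0.78 [ 0.6172 -0.0495  0.3093]
```

```bash
python3 -m handwheel '[[0,0,0,-0.2,-2,0,1],[0,0,0,-0.2,-2,0,1],[0,0,0,0,0,0,1],[0,0,0,0,0,0,1],[0,0,0,0,0,0,1],[0,0,0,0,0,0,1],[0,0,0,0,0,0,1],[0,0,0,0,0,0,1]]'
python3 - <<'E'
from h import *
s=r.state();print(s['joints'],np.abs(s['joint_velocities']).max(),s['width'])
print(r.hand_in())
E
```

```text
time_s: 15.78
ee_pos: [0.5947, -0.0489, 0.2981]
tool_rot: [0.039, 0.937, -0.014, 0.348]
wrist_force: [-0.3, 0.2, -1.6]
width: 0.026
gripper_force: 79.4
[-0.41321112 -0.83923235 -0.71381618  1.01286196  0.21407835 -0.25430234] 0.007633389539339805 0.026012753312955654
the job is handed in; nothing more can be done
None
```

I handed the job in at about 15.8 s with the drawer pulled out to its stop and the thick gauge held still and level (within a few degrees) about 31 cm above the bench; the verdict was not shown, and joint 2 ended very close to its range limit (-0.839 of -0.84, and it read -0.8407 once on the way).

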